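# Bring the green sample to the reader and record it

## Task

Push a spoke of the sample carousel with a finger and turn it until the jar with the green lid stands squarely in front of the reader's lens, then press the red record button on the data logger all the way down and let it go. Do not touch the jars or the tray - they just ride round, standing on it - and leave everything else on the table where it is. Do not press the button before the green jar is in place and still.

Things in the scene. Friction and masses are not known exactly. Their poses are not given: they have to be found in the camera images.
- green_jar_mid (a point): The sample jar with the GREEN lid, the one to be read: clear glass, 47 mm across, 60 mm tall, loose, standing on one of the four grey spots of the white round tray (tray top 30 mm above the table, 244 mm across). The point is the jar's centre, half-way up.
- reading_spot (a point): The place in front of the reader where the jar to be read must stand: on the circle of the jars' centres (85 mm from the carousel's axle), on the line from the axle straight out through the reader's lens, at jar height. Does not turn with the tray.
- reader_lens (a point): Front centre of the black round lens (32 mm across) of the reader, a white box 76 mm high fixed to the carousel's foot outside the tray, with an orange stripe along its top; 152 mm from the axle.
- axle (a point): The carousel's vertical axle, at the height of the middle of the spokes (130 mm above the table). The black hub round it is 44 mm across, its top 143 mm above the table.
- carousel (a joint): Turn of the tray, spokes and jars together about the axle, rad, 0 at the start, positive anticlockwise seen from above. Turns freely more than 3 rad either way. A light friction brake (about 1.5 N at mid-spoke) stops it at once wherever it is left; no spring.
- record_top (a point): Top centre of the red round record button (30 mm across), near one end of the grey data logger (90 x 130 mm, 36 mm high, fixed to the table). The button is pressed straight down.
- record (a joint): Travel of the record button, m: 0 up, 0.006 fully down (about 4 N); it springs back up when let go and must go down past 0.004 to record.
- spoke1 (a point): Spoke 1 of the four bare push spokes (aluminium bars with blue ends, 12 mm thick, 18 mm tall, from the hub out to 111 mm from the axle). The point is in the middle of the bar's section, 85 mm from the axle, 130 mm above the table. The bar's underside is 121 mm above the table, 31 mm above the lids of the jars; the spokes stand half-way between the jars, at right angles to one another.
- spoke2 (a point): Spoke 2 of the four bare push spokes (aluminium bars with blue ends, 12 mm thick, 18 mm tall, from the hub out to 111 mm from the axle). The point is in the middle of the bar's section, 85 mm from the axle, 130 mm above the table. The bar's underside is 121 mm above the table, 31 mm above the lids of the jars; the spokes stand half-way between the jars, at right angles to one another.
- spoke3 (a point): Spoke 3 of the four bare push spokes (aluminium bars with blue ends, 12 mm thick, 18 mm tall, from the hub out to 111 mm from the axle). The point is in the middle of the bar's section, 85 mm from the axle, 130 mm above the table. The bar's underside is 121 mm above the table, 31 mm above the lids of the jars; the spokes stand half-way between the jars, at right angles to one another.
- spoke4 (a point): Spoke 4 of the four bare push spokes (aluminium bars with blue ends, 12 mm thick, 18 mm tall, from the hub out to 111 mm from the axle). The point is in the middle of the bar's section, 85 mm from the axle, 130 mm above the table. The bar's underside is 121 mm above the table, 31 mm above the lids of the jars; the spokes stand half-way between the jars, at right angles to one another.
- red_jar_mid (a point): Another sample jar, same size, RED lid, on the same tray, a quarter turn apart. The point is its centre. To be left alone; it rides round with the tray.
- yellow_jar_mid (a point): Another sample jar, same size, YELLOW lid, on the same tray, a quarter turn apart. The point is its centre. To be left alone; it rides round with the tray.
- blue_jar_mid (a point): Another sample jar, same size, BLUE lid, on the same tray, a quarter turn apart. The point is its centre. To be left alone; it rides round with the tray.
- carton: Bystander to be left where it is: red box with a white and blue band, 50 x 80 x 120 mm high. Origin at the centre of its underside.
- beaker: Bystander to be left where it is: empty glass beaker, 70 mm across, 90 mm high. Origin at the centre of its underside.
- wash_bottle: Bystander to be left where it is: white bottle with a red cap, 60 mm across, 130 mm high. Origin at the centre of its underside.
- marker: Bystander to be left where it is: green marker pen, 120 mm long, 14 mm thick, lying on a sheet of paper. Origin at the centre of its underside.
- tape_roll: Bystander to be left where it is: yellow roll of tape lying flat, 80 mm across, 24 mm high. Origin at the centre of its underside.
Mind the look-alikes: they are no part of the job. Leave any black look-alike of the part that bears green_jar_mid alone. What is shaped like the part that bears blue_jar_mid but brown is not meant.

How it is judged (in metres and radians):
On the way, in this order (a step that is already met when the one before it is completed fails the run):
1. a finger pushes a spoke of the carousel (contact force between the fingers and spokes above 0.2 N).
2. the green jar stands in front of the reader, the carousel still (horizontal distance between green_jar_mid and reading_spot below 0.01 m and velocity of joint carousel between -0.05 and 0.05 rad/s), for 0.3 s.
3. the record button is pressed down (value of joint record above 0.004 m), for 0.05 s.
At the end, for the whole second after the job is handed in: The centre of the green-lidded jar is within 10 mm (horizontally) of the reading spot, the carousel is still, all four jars stand upright on the tray 73 to 97 mm from the axle, and the record button has been pressed and is up again (all of step 2 and horizontal distance between green_jar_mid and axle between 0.073 and 0.097 m and angle between each of green_jar_mid, red_jar_mid, yellow_jar_mid, blue_jar_mid's own z axis and vertical below 0.15 rad and height (world z) of green_jar_mid between 0.052 and 0.068 m and horizontal distance between red_jar_mid and axle between 0.073 and 0.097 m and height (world z) of red_jar_mid between 0.052 and 0.068 m and horizontal distance between yellow_jar_mid and axle between 0.073 and 0.097 m and height (world z) of yellow_jar_mid between 0.052 and 0.068 m and horizontal distance between blue_jar_mid and axle between 0.073 and 0.097 m and height (world z) of blue_jar_mid between 0.052 and 0.068 m and value of joint record below 0.0015 m); the robot touches nothing.
It fails at once if the record button pressed (over 2 mm) while the green jar is more than 10 mm from the reading spot or the carousel still turns (value of joint record above 0.002 m and (horizontal distance between green_jar_mid and reading_spot above 0.01 m or velocity of joint carousel above 0.1 rad/s or velocity of joint carousel below -0.1 rad/s)).
It fails at once if a jar touched by the robot (over 0.5 N) (contact force between any of the arm, the fingers and green_jar above 0.5 N or contact force between any of the arm, the fingers and red_jar above 0.5 N or contact force between any of the arm, the fingers and yellow_jar above 0.5 N or contact force between any of the arm, the fingers and blue_jar above 0.5 N).
It fails at once if a jar lifted, tipped or shifted off its place on the tray (not (horizontal distance between green_jar_mid and axle between 0.073 and 0.097 m and angle between each of green_jar_mid, red_jar_mid, yellow_jar_mid, blue_jar_mid's own z axis and vertical below 0.15 rad and height (world z) of green_jar_mid between 0.052 and 0.068 m and horizontal distance between red_jar_mid and axle between 0.073 and 0.097 m and height (world z) of red_jar_mid between 0.052 and 0.068 m and horizontal distance between yellow_jar_mid and axle between 0.073 and 0.097 m and height (world z) of yellow_jar_mid between 0.052 and 0.068 m and horizontal distance between blue_jar_mid and axle between 0.073 and 0.097 m and height (world z) of blue_jar_mid between 0.052 and 0.068 m)).
It fails at once if the tray pushed directly (over 0.5 N) instead of a spoke (contact force between any of the arm, the fingers and tray above 0.5 N).
It fails at once if a bystander on the table moved by more than 20 mm (distance of any of carton, beaker, wash_bottle, marker, tape_roll from where it was at the start of the episode above 0.02 m).
It also fails if it takes over 54 s, if anything falls off the work surface, if the arm or the gripper's body presses on something with over 40 N, if the wrist force passes 120 N, or if a joint passes its speed limit or range.

## Robot

A 6-joint arm with a two-finger parallel gripper is mounted at the origin on the work surface. World frame = base frame: x ahead of the robot, y to its left, z up, the work surface at z = 0. Lengths are in mm, angles in degrees, forces in N, time in s.
With the tool pointing down it reaches from about 375 to 900 mm from the base axis. Payload 3.1 kg.
Tool frame: the origin (TCP) lies at the very end of the fingers, on their centre line; the grasp point (between the pads) lies 19 mm behind it; z points along the fingers, y is the line along which they close (so a half turn about z gives the same grasp; the last joint's range is limited). The gripper opens to 87 mm and grips with 3 to 60 N. Pads are 19 mm wide; open, the fingers measure 117 mm over their backs; the gripper's body (75 mm by 190 mm) begins 51 mm behind the grasp point.
Start: joints at [62.195, 30.224, 82.088, -0, 67.689, -10.227], TCP at [188.715, 595.805, 222.548] pointing down, gripper open.
Joint ranges: [-176.69, 176.69], [-43.24, 126.21], [12.49, 139.97], [-82, 262], [0, 151.66], [-163.58, 163.58]. Speed limits (degrees/s): [159.86, 159.86, 180, 180, 180, 180].

## Interface

Orientations are given as a 3x3 rotation matrix whose columns are the frame's x, y, z axes.
In Python, from bench import env, imaging gives the robot as it stands.
- The arm moves only by the shell command python3 -m creep 'ROWS' [FORCE]. ROWS is JSON, a list of rows, each a list of 7 numbers: the shift along the world's x, y, z as a fraction of full scale, then the turn, a rotation vector about the world's x, y, z as a fraction of full scale, then the finger opening in mm, from 0 to 87. A call has 1 to 8 rows; each row is the pose to reach, as a shift and turn from the pose commanded when the call began, turning the shorter way round; what a row does not reach only later rows make up. Full scale, the value 1, is 0.1 m for a shift and 360 degrees for a turn. A row lasts 1/8 s, in which the tool goes at most 62.5 mm and 10.7 degrees, less where a joint would pass 70% of its speed; a pose out of reach is approached as far as the arm can. A call with a number of a shift or a turn outside -1 to 1 is refused whole. A call with a gripper value outside its range is refused whole. The fingers move at their own pace and stop on an object; FORCE is the grip in N (left out, the last holds). Time passes only in rows, so rows that repeat a pose let the fingers close. It gives the time, the measured TCP pose, the force, the opening and the grip force at its end, in the units of the state.
- env.get_state(): the state, without advancing time (a new reading comes with each control period).
- imaging.grab_frame(name): name is "side" or "top"; returns the picture (384x512x3 uint8, red, green, blue); there is no depth.
- imaging.calibration(name): a dict with "fx", "fy", "cx", "cy" (pixels), "dist" ([k1, k2, p1, p2, k3] as OpenCV has them; the pictures are not rectified), "pose" (4x4, takes a point from camera to world coordinates). Camera axes: x right, y up, looking along -z (the intrinsics and any distortion apply to the point x, -y, -z); pixel columns grow to the right and rows downward; lengths in mm; the calibration is good to about 2 mm. A picture is of the moment at which its call begins. calibration takes no time and is no camera call.
- env.sign_off(): hands the job in; it is judged then, once.
Trained networks look in the newest picture that a camera, given by its name, has taken for a name from the list of things; names that differ only in an ending like _2 or _b are one class to them, and where a whole thing is asked for, a point or a joint stands for the part that bears it (a point fixed in the world has none). Each returns a list of dicts, best first, with "p" (0 to 1); they miss things now and then, are a little off and sometimes report something else, mostly with a low value. They report only what shows in the picture. A call takes as long as a camera call. They do not tell look-alikes from the thing itself.
- imaging.cut_out(camera, label): "mask" (384x512 bool, what is visible of it) and "location" ([row, column] in pixels, amid what is visible of it).
The state is a dict: "time": time; "joints": joint angles; "qd": joint speeds; "tau": joint torques, N m; "ee_pos": TCP position; "tool_rot": TCP orientation; "ft_force": force on the tool from outside, world axes, zero at the start; "wrist_torque": the same for the moment, N m; "width": finger opening in mm; "grasp_force": force on a finger pad.
Only numpy, scipy, OpenCV 4.12 (cv2) and the standard library are available. Lean on these libraries where they do the work, as an engineer would, in place of code of your own. Each camera call takes 0.05 s, during which the arm holds its last target. There are 200 camera calls.

## Working session

There is one attempt and no reset: what is moved stays moved. The work goes in short steps, Python scripts to look and compute and a shell command to move; the robot and the scene stay as the last step left them, time stands still between calls to the robot, and variables do not carry over. Pictures are saved under pics/ and viewed, at most 10 in all, crops included, and the job is handed in when it is done.

```bash
mkdir -p pics; cat > h.py <<'E'
import numpy as np, cv2
from bench import env, imaging
def ray(cam,px):  # px=(row,col)
    c=imaging.calibration(cam);K=np.array([[c['fx'],0,c['cx']],[0,c['fy'],c['cy']],[0,0,1.]])
    u=cv2.undistortPoints(np.array([[[px[1],px[0]]]],float),K,np.array(c['dist'],float))[0,0]
    P=np.array(c['pose'],float);d=P[:3,:3]@np.array([u[0],-u[1],-1.]);return P[:3,3],d
def at(cam,px,z):
    o,d=ray(cam,px);return (o+d*(z-o[2])/d[2]).round(1)
def proj(cam,p):
    c=imaging.calibration(cam);K=np.array([[c['fx'],0,c['cx']],[0,c['fy'],c['cy']],[0,0,1.]])
    P=np.array(c['pose'],float);q=P[:3,:3].T@(np.array(p,float)-P[:3,3]);q=q*[1,-1,-1]
    return cv2.projectPoints(q.reshape(1,1,3),np.zeros(3),np.zeros(3),K,np.array(c['dist'],float))[0].ravel()[::-1].round(1)
def save(cam,name):
    im=imaging.grab_frame(cam);cv2.imwrite('pics/'+name,im[...,::-1]);return im
E
python3 - <<'E'
from h import *
Z=dict(green_jar_mid=60,red_jar_mid=60,yellow_jar_mid=60,blue_jar_mid=60,reader_lens=70,axle=130,record_top=40,spoke1=130,carton=60,beaker=45,wash_bottle=65)
for c in('top','side'):
    im=save(c,c+'0.png')
    print(c,np.array(imaging.calibration(c)['pose'])[:3,3])
    for n,z in Z.items():
        for r in imaging.cut_out(c,n)[:5]:
            l=r['location'];print(n,round(r['p'],2),np.round(l),r['mask'].sum(),at(c,l,z))
a=cv2.imread('pics/top0.png');b=cv2.imread('pics/side0.png')
E
```

```text
top [ 411.14457984  -11.52069134 1088.94808645]
green_jar_mid 0.75 [144. 214.] 261 [691.8 117.   60. ]
green_jar_mid 0.56 [171. 257.] 229 [609. -10.  60.]
red_jar_mid 0.6 [181. 288.] 4189 [577.5 -97.   60. ]
red_jar_mid 0.47 [151. 293.] 257 [ 666.7 -117.1   60. ]
yellow_jar_mid 0.75 [185. 314.] 247 [ 562.2 -172.9   60. ]
blue_jar_mid 0.73 [206. 276.] 211 [503.4 -61.1  60. ]
blue_jar_mid 0.6 [194. 208.] 200 [544.4 135.2  60. ]
reader_lens 0.89 [130. 250.] 876 [730.9  10.4  70. ]
axle 0.56 [180. 286.] 4262 [567.4 -87.7 130. ]
record_top 0.45 [238. 155.] 96 [419.7 295.4  40. ]
spoke1 0.82 [182. 289.] 4278 [562.  -95.9 130. ]
carton 0.87 [201. 394.] 798 [ 511.6 -399.9   60. ]
beaker 0.89 [160. 380.] 523 [ 637.  -374.8   45. ]
wash_bottle 0.57 [129. 335.] 517 [ 728.5 -240.7   65. ]
wash_bottle 0.55 [160. 381.] 573 [ 631.7 -371.    65. ]
side [  57.19030128 -669.63838099  967.12471209]
green_jar_mid 0.75 [192. 284.] 233 [617.9  -6.2  60. ]
green_jar_mid 0.62 [163. 268.] 299 [650.6 109.4  60. ]
red_jar_mid 0.88 [206. 327.] 298 [ 680.2 -111.4   60. ]
red_jar_mid 0.63 [227. 294.] 4936 [ 564.9 -118.6   60. ]
yellow_jar_mid 0.88 [241. 306.] 488 [ 562.8 -169.6   60. ]
blue_jar_mid 0.65 [224. 264.] 419 [509.  -67.2  60. ]
blue_jar_mid 0.58 [180. 234.] 370 [530.4 105.3  60. ]
reader_lens 0.78 [176. 320.] 802 [728.6 -23.   70. ]
axle 0.58 [230. 292.] 4595 [ 517.2 -166.8  130. ]
record_top 0.65 [161. 165.] 92 [420.3 304.1  40. ]
spoke1 0.79 [228. 292.] 4930 [ 521.7 -160.2  130. ]
spoke1 0.17 [222. 263.] 453 [ 476.8 -107.4  130. ]
carton 0.88 [322. 357.] 2032 [ 516.8 -398.9   60. ]
beaker 0.55 [285. 387.] 1108 [ 645.3 -364.4   45. ]
wash_bottle 0.82 [233. 380.] 908 [ 727.  -254.8   65. ]
```

View pics/top0.png

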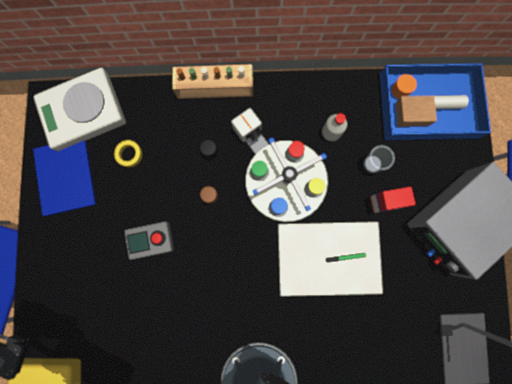

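View pics/side0.png

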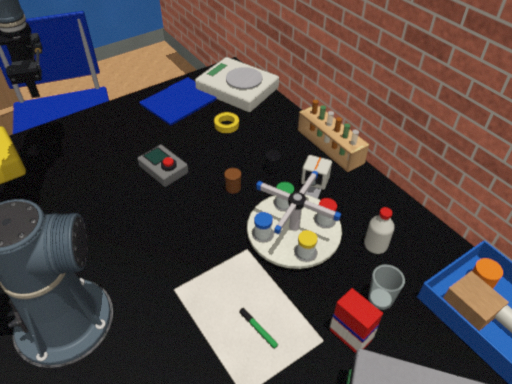

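Top: the carousel hub is at about (row 174, col 289), green lid (170, 260), reader (125, 247), logger button (238, 157). The black jar at (148, 208) and brown jar at (194, 208) are decoys. I'll refine with colour segmentation.

```bash
cat > meas.py <<'E'
from h import *
def blob(im,lo,hi,box):
    h=cv2.cvtColor(im,cv2.COLOR_RGB2HSV);m=cv2.inRange(h,np.array(lo),np.array(hi))
    if lo[0]==0 and hi[0]<8: m|=cv2.inRange(h,np.array((172,lo[1],lo[2])),np.array((179,255,255)))
    k=np.zeros_like(m);r0,r1,c0,c1=box;k[r0:r1,c0:c1]=m[r0:r1,c0:c1]
    n,l,s,c=cv2.connectedComponentsWithStats(k)
    if n<2:return None
    i=1+np.argmax(s[1:,4]);return c[i][::-1],s[i,4]
B={'top':(135,225,240,332),'side':(165,275,240,350)}
R={'top':(225,250,145,168),'side':(150,175,155,180)}
S={'top':(105,135,230,262),'side':(150,190,300,335)}
def lids(cam,im):
    out={}
    for n,lo,hi in(('green',(50,120,40),(75,255,255)),('red',(0,140,90),(6,255,255)),('yellow',(22,130,120),(32,255,255)),('blue',(103,120,90),(114,255,255))):
        b=blob(im,lo,hi,B[cam]);
        if b: out[n]=at(cam,b[0],90)[:2];print(cam,n,b[0].round(1),b[1],out[n])
    return out
if __name__=='__main__':
    for cam in('top','side'):
        im=imaging.grab_frame(cam);o=lids(cam,im)
        if len(o)==4:
            ax=np.mean(list(o.values()),0);print('mean',ax,{k:(np.linalg.norm(v-ax).round(1),np.degrees(np.arctan2(*(v-ax)[::-1])).round(1)) for k,v in o.items()})
        b=blob(im,(0,140,90),(6,255,255),R[cam]);print('rec',b,at(cam,b[0],42))
        b=blob(im,(8,120,120),(20,255,255),S[cam]);print('stripe',b, at(cam,b[0],76) if b else 0)
    a=cv2.imread('pics/top0.png')[100:260,140:340];b=cv2.imread('pics/side0.png')[140:280,140:350]
    a=cv2.resize(a[0:130,85:200],None,fx=3.4,fy=3.4,interpolation=2);b=cv2.resize(b[:,95:],None,fx=3.4,fy=3.4,interpolation=2)
    h=max(len(a),len(b));f=lambda q:cv2.copyMakeBorder(q,0,h-len(q),0,0,0)
    cv2.imwrite('pics/crop.png',np.hstack([f(a),f(b)]))
E
python3 meas.py
```

```text
top green [168.6 258.9] 166 [609.8 -14.5]
top red [148.5 296.1] 211 [ 665.5 -121.9]
top yellow [185.8 316. ] 181 [ 556.4 -173.9]
top blue [205.5 278.6] 202 [503.2 -66.9]
mean [583.725 -94.3  ] {'green': (np.float64(84.0), np.float64(71.9)), 'red': (np.float64(86.3), np.float64(-18.7)), 'yellow': (np.float64(84.2), np.float64(-108.9)), 'blue': (np.float64(85.1), np.float64(161.2))}
rec (array([237.85858586, 156.17171717]), np.int32(99)) [420.6 291.3  42. ]
stripe (array([121.23529412, 245.76470588]), np.int32(17)) [755.1  20.7  76. ]
side green [186.3 285.8] 156 [616.4 -15.5]
side red [203.3 328.5] 159 [ 669.5 -124.4]
side yellow [239.  307.1] 273 [ 552.5 -182.9]
side blue [220.1 263. ] 239 [499.7 -76.5]
mean [584.525 -99.825] {'green': (np.float64(90.1), np.float64(69.3)), 'red': (np.float64(88.5), np.float64(-16.1)), 'yellow': (np.float64(89.0), np.float64(-111.1)), 'blue': (np.float64(88.0), np.float64(164.6))}
rec (array([161.42168675, 167.84337349]), np.int32(83)) [423.8 294.8  42. ]
stripe (array([152.24, 331.64]), np.int32(25)) [817.2  29.6  76. ]
```

View pics/crop.png

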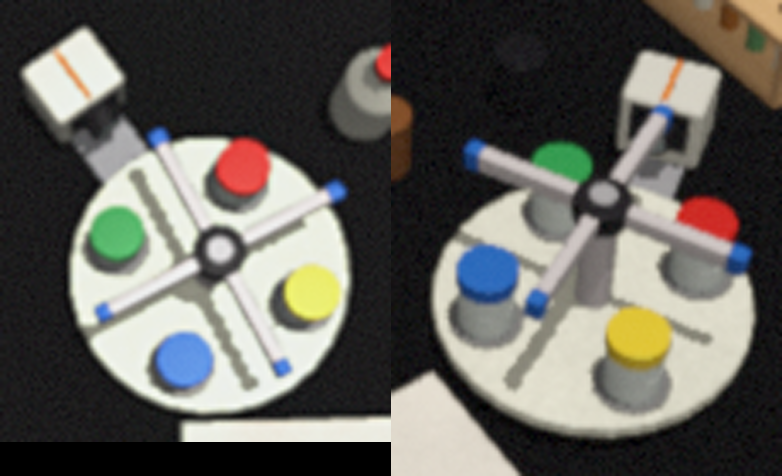

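Crop: in the top view the reader box with its stripe is at about (row 122, col 246), the spokes run at about 27°/117°/207°/297°, and green is at 72°. Its target is about 34°, so the turn is roughly 38° clockwise. I'll push the 117° spoke towards +x.

```bash
python3 - <<'E'
from h import *
s=env.get_state();print(s['time'],s['ee_pos'],np.round(s['tool_rot'],3),s['ft_force'])
print('hub',at('top',(173.2,289.4),143),at('side',(140+190/3.4,235+(603-391)/3.4),143))
print('boxtop',at('top',(122,247.1),76),at('side',(163,317.6),76))
print('lens',at('top',(133,253),45),'foot end top', at('top',(145,259.5),5))
E
python3 -m creep '[[0.5,-0.5,0,0,0,0,0],[1,-1,0,0,0,0,0],[1,-1,0,0,0,0,0]]'
```

```text
1.3 [188.69255282 595.82148033 222.53967675] [[-0.953  0.302 -0.   ]
 [ 0.302  0.953 -0.   ]
 [ 0.    -0.    -1.   ]] [ 0.26881772  0.11309246 -0.46702448]
hub [584.6 -95.6 143. ] [586.1 -96.7 143. ]
boxtop [752.7  16.8  76. ] [754.5  17.4  76. ]
lens [7.282e+02 6.000e-01 4.500e+01] foot end top [701.2 -18.3   5. ]
time: 1.68
ee_pos: [290.8, 493.6, 222.6]
tool_rot: [[-0.952, 0.305, 0.0], [0.305, 0.952, -0.001], [-0.0, -0.001, -1.0]]
ft_force: [-0.8, 0.1, 0.1]
width: 64.6
grasp_force: 0.0
```

```bash
C="python3 -m creep"
python3 -m creep '[[0.35,-0.5,0,0,0,0.024,0],[0.7,-1,0,0,0,0.048,0],[0.7,-1,0,0,0,0.072,0]]' |head -2
python3 -m creep '[[0.25,-0.5,0,0,0,0,0],[0.5,-1,0,0,0,0,0]]' |head -2
python3 -m creep '[[0.25,-0.5,0,0,0,0,0],[0.5,-1,0,0,0,0,0]]' |head -2
python3 -m creep '[[0.25,-0.5,0,0,0,0,0],[0.5,-1,0,0,0,0,0]]' |head -2
python3 -m creep '[[0,-0.5,0,0,0,0,0],[0,-1,0,0,0,0,0],[0,-1,0,0,0,0,0]]'
```

```text
time: 2.05
ee_pos: [361.0, 393.4, 222.7]
time: 2.3
ee_pos: [409.2, 295.7, 222.8]
time: 2.55
ee_pos: [459.6, 195.1, 222.9]
time: 2.8
ee_pos: [509.7, 94.8, 222.9]
time: 3.18
ee_pos: [509.6, -6.8, 222.7]
tool_rot: [[-0.99, -0.14, 0.001], [-0.14, 0.99, -0.0], [-0.001, -0.0, -1.0]]
ft_force: [0.6, -0.5, 0.3]
width: 0.3
grasp_force: 0.0
```

```bash

python3 -m creep '[[0,-0.3,-0.2,0,0,0,0],[0,-0.3,-0.55,0,0,0,0],[0,-0.3,-0.55,0,0,0,0]]' |head -2
python3 -m creep '[[0,0,-0.3,0,0,0,0],[0,0,-0.57,0,0,0,0],[0,0,-0.57,0,0,0,0]]'
python3 -m creep '[[0.07,0.02,0,0,0,0,0],[0.14,0.05,0,0,0,0,0],[0.18,0.07,0,0,0,0,0],[0.22,0.09,0,0,0,0,0],[0.26,0.11,0,0,0,0,0],[0.26,0.11,0,0,0,0,0]]'
```

```text
time: 3.55
ee_pos: [506.8, -32.5, 165.7]
time: 3.92
ee_pos: [508.1, -32.8, 110.2]
tool_rot: [[-0.989, -0.146, -0.002], [-0.146, 0.989, 0.001], [0.002, 0.001, -1.0]]
ft_force: [0.3, -0.1, -0.5]
width: 0.4
grasp_force: 0.0
time: 4.68
ee_pos: [535.1, -23.1, 110.5]
tool_rot: [[-0.989, -0.145, 0.001], [-0.145, 0.989, 0.0], [-0.001, 0.0, -1.0]]
ft_force: [-0.9, 0.4, -0.1]
width: 0.5
grasp_force: 0.0
```

```bash

python3 -m creep '[[0.05,0.03,0,0,0,0,0],[0.1,0.06,0,0,0,0,0],[0.15,0.08,0,0,0,0,0],[0.2,0.1,0,0,0,0,0],[0.25,0.12,0,0,0,0,0],[0.3,0.13,0,0,0,0,0],[0.34,0.14,0,0,0,0,0],[0.34,0.14,0,0,0,0,0]]'
python3 - <<'E'
from h import *
import meas
for c in('top','side'):
    meas.lids(c,save(c,c+'1.png'))
a=np.hstack([cv2.imread('pics/top1.png')[100:240,200:350],cv2.imread('pics/side1.png')[140:280,220:370]])
cv2.imwrite('pics/c1.png',cv2.resize(a,None,fx=2.6,fy=2.6))
E
```

```text
time: 5.68
ee_pos: [569.5, -8.9, 110.6]
tool_rot: [[-0.989, -0.145, 0.001], [-0.145, 0.989, 0.0], [-0.001, 0.0, -1.0]]
ft_force: [0.6, 0.3, -0.6]
width: 0.1
grasp_force: 0.0
top red [156.1 309. ] 208 [ 642.3 -157.8]
top yellow [198.2 308.4] 162 [ 522.1 -151. ]
top blue [173.8 328.7] 27 [ 589.9 -211.1]
side green [187.6 300.9] 129 [646.3 -41.5]
side red [218.2 330.2] 231 [ 640.2 -164.7]
side yellow [239.3 289.9] 275 [ 518.1 -160.5]
side blue [208.3 261. ] 235 [518.1 -41.9]
```

View pics/c1.png

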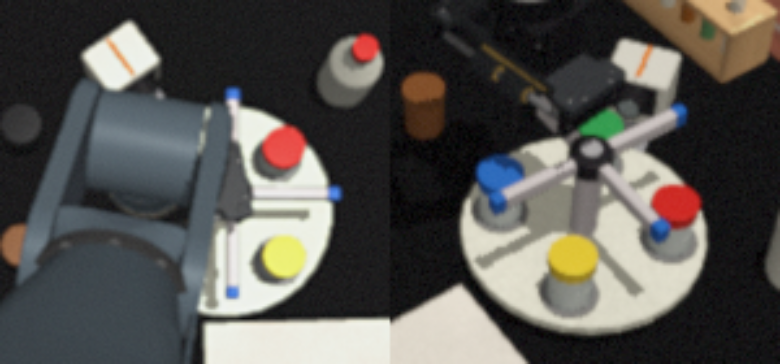

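Top view shows red at (156, 309) and yellow at (198, 308). The green jar is therefore at about 42°, with some 8° still to go.

```bash

python3 -m creep '[[0.04,0.005,0,0,0,0,0],[0.08,0.01,0,0,0,0,0],[0.12,0.01,0,0,0,0,0],[0.12,0.01,0,0,0,0,0],[0.12,0.01,0,0,0,0,0]]'
python3 -m creep '[[-0.1,0,0,0,0,0,0],[-0.3,0,0,0,0,0,0],[-0.3,0,0.5,0,0,0,0],[-0.3,0,0.9,0,0,0,0],[-0.3,0,0.9,0,0,0,0]]'|head -2
python3 -m creep '[[-0.2,0.5,0,0,0,0,0],[-0.4,1,0,0,0,0,0],[-0.4,1,0,0,0,0,0]]'|head -2
python3 -m creep '[[-0.2,0.5,0,0,0,0,0],[-0.4,1,0,0,0,0,0],[-0.4,1,0,0,0,0,0]]'|head -2
python3 meas.py
```

```text
time: 6.4
ee_pos: [581.3, -8.1, 110.7]
tool_rot: [[-0.989, -0.145, 0.001], [-0.145, 0.989, 0.0], [-0.001, -0.0, -1.0]]
ft_force: [-0.3, -0.4, -0.1]
width: -0.1
grasp_force: 0.0
time: 7.02
ee_pos: [552.4, -8.5, 203.9]
time: 7.4
ee_pos: [507.0, 94.7, 199.3]
time: 7.78
ee_pos: [468.5, 193.6, 199.7]
top green [153.6 269.9] 165 [652.6 -46.8]
top red [159.5 311.9] 205 [ 632.3 -165.5]
top yellow [201.2 305. ] 177 [ 513.7 -141.1]
top blue [194.6 263. ] 196 [535.  -24.2]
mean [583.4 -94.4] {'green': (np.float64(84.0), np.float64(34.5)), 'red': (np.float64(86.3), np.float64(-55.5)), 'yellow': (np.float64(83.9), np.float64(-146.2)), 'blue': (np.float64(85.3), np.float64(124.6))}Traceback (most recent call last):
  File "meas.py", line 23, in <module>
    b=blob(im,(0,140,90),(6,255,255),R[cam]);print('rec',b,at(cam,b[0],42))
                                                                  ~^^^
TypeError: 'NoneType' object is not subscriptable
```

Green now stands at about 34.3° against the reader at about 33.6°, which is roughly 1–2 mm off. Next is the button.

```bash
python3 - <<'E'
from h import *
o1,d1=ray('top',(237.86,156.17));o2,d2=ray('side',(161.42,167.84))
t=np.linalg.lstsq(np.c_[d1,-d2],o2-o1,rcond=None)[0];print(o1+d1*t[0],o2+d2*t[1])
print(env.get_state()['ee_pos'])
E
python3 -m creep '[[-0.25,0.5,0,0,0,0,0],[-0.47,0.99,-0.3,0,0,0,0],[-0.47,0.99,-0.8,0,0,0,0],[-0.47,0.99,-0.8,0,0,0,0]]'
```

```text
[420.57941729 289.70164046  47.62074304] [421.6538437  289.14930511  47.47070502]
[469.80853599 192.2700433  199.82450446]
time: 8.32
ee_pos: [421.6, 288.8, 117.4]
tool_rot: [[-0.989, -0.145, -0.008], [-0.145, 0.989, -0.004], [0.008, -0.003, -1.0]]
ft_force: [0.3, -0.7, 0.5]
width: 0.3
grasp_force: 0.0
```

```bash
python3 -m creep '[[0,0,-0.3,0,0,0,0],[0,0.01,-0.6,0,0,0,0],[0,0.01,-0.64,0,0,0,0],[0,0.01,-0.64,0,0,0,0]]'|sed -n '2p;5,6p'
for i in 1; do python3 -m creep '[[0,0,-0.02,0,0,0,0],[0,0,-0.04,0,0,0,0],[0,0,-0.04,0,0,0,0]]'|sed -n '2p;5,6p';done
python3 -m creep '[[0,0,-0.02,0,0,0,0],[0,0,-0.03,0,0,0,0],[0,0,-0.03,0,0,0,0]]'|sed -n '2p;5,6p'
```

```text
ee_pos: [425.0, 291.1, 57.8]
width: 0.4
grasp_force: 0.6
ee_pos: [424.9, 292.1, 53.2]
width: 0.5
grasp_force: 1.7
ee_pos: [424.9, 292.2, 52.0]
width: 0.2
grasp_force: 10.5
```

```bash
python3 - <<'E'
from h import *
s=env.get_state();print(s['time'],s['ee_pos'],s['ft_force'],s['grasp_force'],s['wrist_torque'],np.round(s['tool_rot'],3))
a=np.hstack([save('top','t2.png')[200:270,110:200],save('side','s2.png')[110:200,110:220][:70]])
cv2.imwrite('pics/c2.png',cv2.resize(a,None,fx=4,fy=4)[...,::-1])
E
```

```text
9.575 [424.930891   292.21762113  52.03281211] [-0.72972306 -3.05973576 21.88091572] 10.518443738110363 [-0.4748097   0.15695072  0.03395359] [[-0.989 -0.146  0.003]
 [-0.146  0.989  0.001]
 [-0.004  0.    -1.   ]]
```

View pics/c2.png

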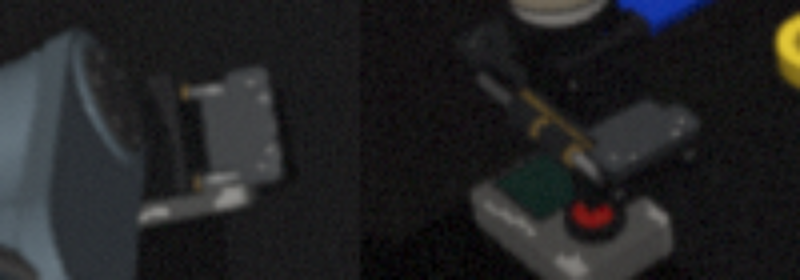

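The side view shows the red button at about (row 164, col 168), with a dark ring (or the finger's shadow) around it. The wrist reads 22 N at z = 52. I'll back off slowly and read the force to tell the button's spring from a hard ring.

```bash
f(){ sed -n '2p;4p'; }
python3 -m creep '[[0,0,0.06,0,0,0,0],[0,0,0.06,0,0,0,0]]'|f
python3 -m creep '[[0,0,0.02,0,0,0,0],[0,0,0.02,0,0,0,0]]'|f
python3 -m creep '[[0,0,0.02,0,0,0,0],[0,0,0.02,0,0,0,0]]'|f
python3 -m creep '[[0,0,0.02,0,0,0,0],[0,0,0.02,0,0,0,0]]'|f
python3 -m creep '[[0,0,0.3,0,0,0,0],[0,0.5,0.6,0,0,0,0],[0,1,0.6,0,0,0,0],[0,1,0.6,0,0,0,0]]'|f
python3 -m creep '[[0,0.5,0,0,0,0,0],[0,1,0,0,0,0,0],[0,1,0,0,0,0,0]]'|f
python3 - <<'E'
from h import *
import meas
t=save('top','t3.png');s=save('side','s3.png')
meas.lids('top',t)
for c,i in(('top',t),('side',s)):print(meas.blob(i,(0,140,90),(6,255,255),meas.R[c]))
a=np.hstack([t[210:260,110:185],s[135:185,130:205]])
cv2.imwrite('pics/c3.png',cv2.resize(a,None,fx=5,fy=5)[...,::-1])
E
```

```text
ee_pos: [424.3, 292.3, 56.0]
ft_force: [1.2, 0.3, 1.5]
ee_pos: [423.5, 292.0, 57.2]
ft_force: [1.5, 0.3, 2.0]
ee_pos: [422.7, 291.5, 59.2]
ft_force: [-0.4, -0.0, 0.1]
ee_pos: [423.5, 291.7, 61.5]
ft_force: [-0.2, 0.3, 0.2]
ee_pos: [424.1, 395.0, 122.3]
ft_force: [-0.4, -0.1, -1.0]
ee_pos: [423.5, 493.7, 121.0]
ft_force: [0.7, -0.3, 0.4]
top green [153.6 269.9] 165 [652.6 -46.8]
top red [159.6 311.9] 203 [ 632.1 -165.6]
top yellow [201.1 304.9] 173 [ 514. -141.]
top blue [194.6 263. ] 196 [535.  -24.2]
(array([237.85858586, 156.17171717]), np.int32(99))
(array([161.3253012 , 167.78313253]), np.int32(83))
```

View pics/c3.png

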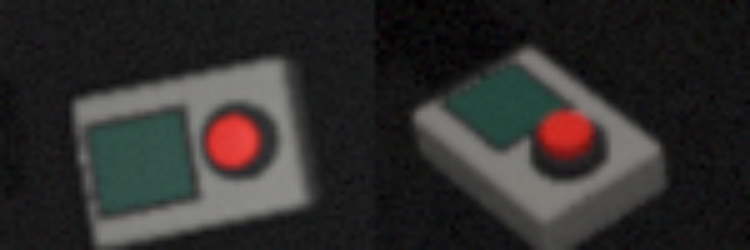

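The button's spring force started at about z = 58 and it hit a hard stop at z = 52, so it made its full 6 mm travel. It is up again, the jars haven't moved, and the arm is clear.

```bash
python3 -c "
from bench import env
print(env.sign_off())"
```

```text
the job is handed in; nothing more can be done
None
```

I turned the green jar to within about 2 mm of the reading spot (by camera), then pressed the record button to its stop and let it go, and handed the job in; the hand-in returned no verdict.

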